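# Strip the sole-test stack and put each part in its place

### The arm

A 6-joint arm with a two-finger parallel gripper is mounted at the origin on the work surface. World frame = base frame: x ahead of the robot, y to its left, z up, the work surface at z = 0. Lengths are in m, angles in rad, forces in N, time in s.
With the tool pointing down it reaches from about 0.3 to 0.85 m from the base axis. Payload 5.4 kg.
Tool frame: the origin (TCP) lies at the very end of the fingers, on their centre line; the grasp point (between the pads) lies behind it (manip.pinch_z is the z of the grasp point in the tool frame, in m); z points along the fingers, y is the direction in which the jaws open and shut (so a half turn about z gives the same grasp; the last joint's range is limited). The gripper opens to 85 mm and grips with 20 to 120 N. Pads are 22 mm wide; open, the fingers measure 114 mm over their backs; the gripper's body (76 mm by 85 mm) begins 54 mm behind the grasp point. The pads swing forward as they close: fully open they stand 13 mm farther back than shut.
Start: joints at [0.981, 0.158, 1.597, -0, 1.386, -0.21], TCP at [0.213, 0.534, 0.231] pointing down, gripper open.
Joint ranges: [-2.91, 2.91], [-0.94, 2.29], [0.18, 2.7], [-1.29, 4.43], [0.17, 2.64], [-3, 3]. Speed limits (rad/s): [2.57, 2.57, 3.14, 3.14, 3.14, 3.14].

### API

Orientations are given as a unit quaternion [w, x, y, z].
In Python, from cell import manip, camera, camera_model, workorder gives the robot as it stands.
- The arm moves only by the tool servo_tool, never from a script. Its argument "targets" is a list of rows, each a list of 5 numbers: the finger opening in mm, from 0 to 85.4, then the shift along the tool's x, y, z in mm, then the turn about the tool's z in rad. In form: [[grip, x, y, z, twist], ...]. A call has 1 to 8 rows; each row is the pose to reach, as a shift and turn from the pose measured when the call began, along the tool's axes at that moment; what a row does not reach only later rows make up. A row lasts 1/8 s, in which the tool goes at most 62.5 mm and 10.7 degrees, less where a joint would pass 70% of its speed; a pose out of reach is approached as far as the arm can. A call with a gripper value outside its range is refused whole. The fingers move at their own pace and stop on an object; "grip_force" is the grip in N (left out, the last holds). Time passes only in rows, so rows that repeat a pose let the fingers close. It gives the time, the measured TCP pose, the force and the opening at its end, in the units of the state.
- manip.observe(): the state, without advancing time (a new reading comes with each control period).
- camera(name): name is "side" or "top"; returns (picture, depth): 384x512x3 uint8, red, green, blue; 384x512 float32, m along the optical axis (not along the pixel's ray), 0 where there is no reading.
- camera_model(name): a dict with "fx", "fy", "cx", "cy" (pixels), "origin" and "rotation" of the camera in the world. Camera axes: x right, y up, looking along -z (the intrinsics and any distortion apply to the point x, -y, -z); pixel columns grow to the right and rows downward; lengths in m; the calibration is good to about 2 mm. A picture is of the moment at which its call begins. camera_model takes no time and is no camera call.
- workorder.job_done(): hands the job in, once; it reports no verdict.
The state is a dict: "time": time; "joint_pos": joint angles; "dq": joint speeds; "joint_efforts": joint torques, N m; "eef_pos": TCP position; "eef_rot": TCP orientation; "wrist_force": force on the tool from outside, world axes, zero at the start; "moment": the same for the moment, N m; "width": finger opening in m.
Only numpy, scipy, OpenCV 4.12 (cv2) and the standard library are available. Lean on these libraries where they do the work, as an engineer would, in place of code of your own. Each camera call takes 0.05 s, during which the arm holds its last target. There are 200 camera calls.

### The job

The test on the stack standing on the black base plate is finished: take it apart from the top down, one part at a time. Stand the copper weight upright in the white ring of its rest, lay the rubber sole sample flat in the yellow tray, lay the blue carrier plate flat on its nest between the four blue corners, and last set the finned cooling block fully home on the fan dock, its fins between the dock's fins and its ends between the end stop and the fan. Set each part down rather than dropping it, and leave the toe cap and the dial gauge where they are.

Things in the scene. Friction and masses are not known exactly. Their poses are not given: they have to be found in the camera images.
- weight: Top of the stack: copper cylinder 36 mm across, 34 mm tall, a 12 mm steel stem and a black cylindrical grip 28 mm across from 48 to 74 mm above the underside; hold it by that. About 0.34 kg. Origin: centre of its underside; z up its axis. It stands about mid-sample; its yaw means nothing.
- sample: Second in the stack: stiff black rubber outsole piece with nine tread lugs on top, 48 (x) by 44 (y) by 14 mm thick, 35 g. Origin: centre of its underside, z up. It lies on the carrier between the carrier's end lugs; the carrier reaches some 8 mm beyond it on both y sides. Grip across y, fingertips just above the carrier.
- carrier: Third in the stack: blue anodised aluminium plate 76 (x) by 60 (y) by 8 mm thick; two dark steel lugs on top (6 by 36 mm, 5 mm tall, at x = -32 and 32 mm). About 0.11 kg. Origin: centre of its underside, z up. It overhangs the cooling block by about 4 mm on both y sides, so fingers gripping it across y pass beside the block.
- heatsink: Bottom of the stack: aluminium cooling block 104 (x) by 52 (y) by 40 mm tall, 0.31 kg: a 10 mm slab on four downward fins along x, 30 mm deep, 4 mm thick, at y = -24, -8, 8, 24 mm. Origin: centre of the underside (plane of fin tips), z up. It stands on its fins on a fixed black plate (150 by 100 mm, top 15 mm above the table). Grip across y. Same after a half turn.
- weight_rest: Rest for the weight, fixed: dark steel disc 84 mm across, 8 mm thick, with a white ceramic ring on it, 64 mm outside, 52 mm inside, rim 20 mm above the table. Origin: centre of the underside, z up. The weight stands on the disc inside the ring, its underside 8 mm above the table.
- sample_tray: Yellow open tray for the sample, fixed: 102 (x) by 124 mm (y) outside, walls 4 mm thick and 14 mm high, floor 4 mm thick. Origin: centre of the underside, z up.
- plate_nest: Nest for the carrier, fixed: black foot 106 (x) by 90 (y) by 6 mm; a grey block 60 by 40 mm bears the carrier, top 26 mm above the table. Four blue corner angles 38 mm tall, inner faces at x = +-47, y = +-39 mm; they reach in to |x| = 32, |y| = 24 mm, so fingers fit at mid-side. Origin: centre of the underside, z up; carrier's x along nest's x, either way round.
- dock: Fan dock, fixed: grey base 10 mm thick, 70 mm wide; three upright fins along x, 80 mm long, 5 mm thick, tops 34 mm above the table, at y = -16, 0, 16 mm. Origin: table height, mid-fins, z up. Black fan (54 mm high, 44 mm wide) from x = 66 to 86 mm, low stop (18 mm high) at x = -66 mm. Home: block's fin tips on the base, 10 mm above the table, fins 3.5 mm clear each side.
- toe_cap: Bystander: loose dark steel toe cap of a safety shoe standing on the table, 80 mm wide (y), 70 mm long (x), 42 mm tall, rounded nose towards its +x. Origin: table height, 30 mm ahead of its open back edge.
- dial_gauge: Bystander: loose dial thickness gauge lying face up, round steel case 54 mm across and 18 mm thick with a white dial, dark C-shaped frame reaching 40 mm to -x and 55 mm to -y. Origin: table height under the middle of the dial.

How it is judged:
On the way, in this order (a step that is already met when the one before it is completed fails the run):
1. the copper weight stands upright in the ring of its rest, let go (horizontal distance between weight and weight_rest below 0.012 m and z of weight in the frame of weight_rest between 0.004 and 0.012 m and angle between weight's own z axis and vertical below 0.1 rad and contact force between the fingers and weight below 0.2 N), for 0.2 s.
2. the rubber sample lies flat on the floor of the yellow tray, let go (x of sample in the frame of sample_tray between -0.028 and 0.028 m and y of sample in the frame of sample_tray between -0.038 and 0.038 m and z of sample in the frame of sample_tray between 0 and 0.008 m and angle between sample's own z axis and vertical below 0.1 rad and contact force between the fingers and sample below 0.2 N), for 0.2 s.
3. the blue carrier lies flat on the block of the nest between the four blue corners, let go (x of carrier in the frame of plate_nest between -0.014 and 0.014 m and y of carrier in the frame of plate_nest between -0.014 and 0.014 m and z of carrier in the frame of plate_nest between 0.022 and 0.029 m and angle between carrier's own z axis and vertical below 0.06 rad and contact force between the fingers and carrier below 0.2 N and angle between the x axis of carrier and the x axis of plate_nest, either way round below 0.4 rad), for 0.2 s.
4. the finned cooling block is fully home in the dock, fins between fins, let go (x of heatsink in the frame of dock between -0.017 and 0.017 m and y of heatsink in the frame of dock between -0.007 and 0.007 m and z of heatsink in the frame of dock between 0.007 and 0.013 m and angle between heatsink's own z axis and vertical below 0.06 rad and contact force between the fingers and heatsink below 0.2 N and angle between the x axis of heatsink and the x axis of dock, either way round below 0.12 rad), for 0.2 s.
At the end, for the whole second after the job is handed in: All released, at rest, on their seats and flat or upright (within 3 to 6 degrees): weight within 12 mm of its rest's centre; sample inside the tray; carrier within 14 mm and 23 degrees of its nest; cooling block home (within 3 mm), within 7 mm across and 17 mm along the fins, 7 degrees (all of step 1 and all of step 2 and all of step 3 and all of step 4 and linear speed of each of weight, sample, carrier, heatsink below 0.02 m/s); the robot touches nothing.
It fails at once if the toe cap is moved by more than 25 mm (distance of toe_cap from where it was at the start of the episode above 0.025 m).
It fails at once if the dial gauge is moved by more than 25 mm (distance of dial_gauge from where it was at the start of the episode above 0.025 m).
It fails at once if a part is dropped (falls freely at over 0.7 m/s, some 25 mm) ((linear speed of weight above 0.7 m/s and contact force between the fingers and weight below 0.2 N) or (linear speed of sample above 0.7 m/s and contact force between the fingers and sample below 0.2 N) or (linear speed of carrier above 0.7 m/s and contact force between the fingers and carrier below 0.2 N) or (linear speed of heatsink above 0.7 m/s and contact force between the fingers and heatsink below 0.2 N)).
It also fails if it takes over 141 s, if anything falls off the work surface, if the arm or the gripper's body presses on something with over 40 N, if the wrist force passes 120 N, or if a joint passes its speed limit or range.

## Working session

There is one attempt and no reset: what is moved stays moved. The work goes in short steps, Python scripts to look and compute and a tool call to move; the robot and the scene stay as the last step left them, time stands still between calls to the robot, and variables do not carry over. Pictures are saved under pics/ and viewed, about 12 in all and at most 16, crops included, and the job is handed in when it is done.

Besides the shell and the picture viewer there is one more tool, called after ">>>" as name(argument=value, ...) on one line, values as JSON. servo_tool: Moves the arm, as the interface text tells. Its arguments: {"type":"object","properties":{"targets":{"type":"array","items":{"type":"array","items":{"type":"number"}}},"grip_force":{"type":"number"}},"required":["targets"]}

```bash
mkdir -p pics; ls
cat > h.py <<'E'
import numpy as np, cv2
from cell import manip, camera, camera_model, workorder
def shot(n,f=None):
    p,d=camera(n)
    if f: cv2.imwrite(f'pics/{f}.png',p[:,:,::-1])
    return p,d
def cloud(n,d):
    m=camera_model(n); v,u=np.mgrid[:d.shape[0],:d.shape[1]]
    c=np.stack([(u-m['cx'])/m['fx']*d,-(v-m['cy'])/m['fy']*d,-d],-1)
    return c@np.array(m['rotation']).T+np.array(m['origin'])
E
python3 - <<'E'
from h import *
print(manip.observe(), manip.pinch_z)
for n in('top','side'):
    p,d=shot(n,n+'0'); np.savez(f'/tmp/{n}0.npz',p=p,d=d); print(camera_model(n)); P=cloud(n,d); print(P[::64,::64].round(2).tolist() if n=='top' else '')
E
```

```text
pics
{'time': 0.0, 'joint_pos': array([ 9.80923732e-01,  1.59062985e-01,  1.59824015e+00, -1.14744715e-05,
        1.38619273e+00, -2.10127687e-01]), 'dq': array([ 0.00035352, -0.00110868,  0.00164489, -0.00013152, -0.00014583,
       -0.00099021]), 'joint_efforts': array([ 1.44368692e-04, -3.95994365e+01, -3.31433201e+01, -2.66728830e-04,
        8.46507697e-03, -8.10669633e-06]), 'eef_pos': array([0.21283829, 0.5335099 , 0.2303051 ]), 'eef_rot': array([-3.65379898e-04,  1.88732518e-01,  9.82028070e-01, -8.78684312e-04]), 'wrist_force': array([0.11602539, 0.33735909, 0.19614938]), 'moment': array([-0.03234537, -0.02606677, -0.00015014]), 'width': 0.08550190025218021} -0.0187
{'fx': 443.4459606234377, 'fy': 443.4459606234377, 'cx': 260.7896657738931, 'cy': 189.49212201936166, 'origin': array([ 0.31093176, -0.00439382,  1.12730644]), 'rotation': array([ 0.74624104,  0.08624938, -0.07880329, -0.65534373])}Traceback (most recent call last):
  File "<stdin>", line 4, in <module>
  File "h.py", line 10, in cloud
    return c@np.array(m['rotation']).T+np.array(m['origin'])
           ~^~~~~~~~~~~~~~~~~~~~~~~~~~
ValueError: matmul: Input operand 1 has a mismatch in its core dimension 0, with gufunc signature (n?,k),(k,m?)->(n?,m?) (size 4 is different from 3)
```

```bash
cat > h.py <<'E'
import numpy as np, cv2
from scipy.spatial.transform import Rotation as R
from cell import manip, camera, camera_model, workorder
def rot(q): return R.from_quat(np.roll(q,-1)).as_matrix()
def shot(n,f=None):
    p,d=camera(n)
    if f: cv2.imwrite(f'pics/{f}.png',p[:,:,::-1])
    return p,d
def cloud(n,d):
    m=camera_model(n); v,u=np.mgrid[:d.shape[0],:d.shape[1]]
    c=np.stack([(u-m['cx'])/m['fx']*d,-(v-m['cy'])/m['fy']*d,-d],-1)
    return c@rot(m['rotation']).T+np.array(m['origin'])
E
python3 - <<'E'
from h import *
for n in('top','side'):
    p,d=shot(n,n+'0'); np.savez(f'/tmp/{n}0.npz',p=p,d=d); print(camera_model(n)); P=cloud(n,d); print(P[::64,::64].round(3).tolist() if n=='top' else '')
E
```

```text
{'fx': 443.4459606234377, 'fy': 443.4459606234377, 'cx': 260.7896657738931, 'cy': 189.49212201936166, 'origin': array([ 0.31093176, -0.00439382,  1.12730644]), 'rotation': array([ 0.74624104,  0.08624938, -0.07880329, -0.65534373])}
[[[1.284, 1.132, -0.375], [1.281, 0.856, -0.323], [1.281, 0.6, -0.277], [1.281, 0.359, -0.234], [1.282, 0.132, -0.196], [1.285, -0.083, -0.161], [1.284, -0.286, -0.123], [1.284, -0.478, -0.089]], [[0.842, 0.796, -0.002], [0.863, 0.615, 0.004], [0.888, 0.44, 0.0], [0.854, 0.237, 0.107], [0.925, 0.083, 0.018], [0.936, -0.09, 0.04], [1.283, -0.391, -0.505], [1.281, -0.626, -0.446]], [[0.623, 0.672, 0.108], [0.678, 0.572, 0.002], [0.699, 0.401, 0.005], [0.723, 0.231, 0.001], [0.746, 0.06, -0.0], [0.769, -0.112, -0.0], [0.783, -0.279, 0.019], [0.812, -0.454, 0.004]], [[0.483, 0.697, 0.0], [0.505, 0.532, 0.0], [0.526, 0.365, 0.006], [0.548, 0.201, 0.004], [0.569, 0.036, 0.004], [0.592, -0.129, -0.001], [0.613, -0.295, -0.0], [0.635, -0.461, 0.001]], [[0.322, 0.642, 0.019], [0.343, 0.494, 0.0], [0.364, 0.335, -0.001], [0.385, 0.175, 0.001], [0.406, 0.015, -0.004], [0.424, -0.143, 0.019], [0.446, -0.304, 0.008], [0.468, -0.466, 0.001]], [[0.172, 0.614, -0.001], [0.192, 0.458, 0.001], [0.212, 0.305, -0.002], [0.232, 0.149, -0.0], [0.252, -0.005, -0.001], [0.272, -0.161, -0.002], [0.292, -0.315, 0.002], [0.312, -0.471, 0.0]]]
{'fx': 384.79095942493996, 'fy': 384.79095942493996, 'cx': 251.05456466001303, 'cy': 192.66441346473232, 'origin': array([0.4256829 , 0.78079998, 0.71647061]), 'rotation': array([-0.06401376, -0.03223809,  0.42310265,  0.90324254])}
```

View pics/top0.png

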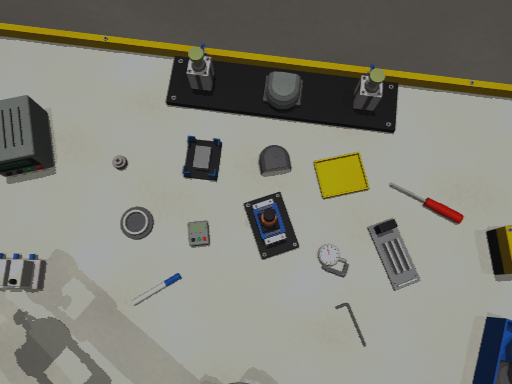

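View pics/side0.png

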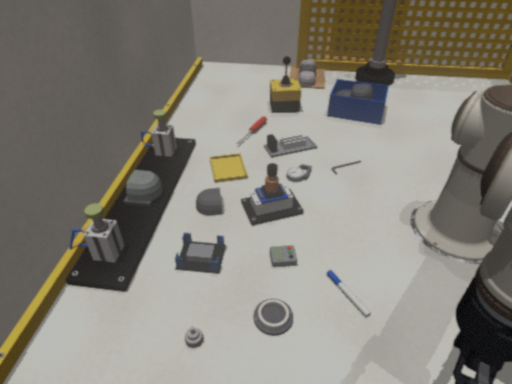

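```bash
cat > m.py <<'E'
from h import *
z=np.load('/tmp/top0.npz'); p,d=z['p'],z['d']; P=cloud('top',d); hsv=cv2.cvtColor(p,cv2.COLOR_RGB2HSV).astype(int); H,S,V=hsv[...,0],hsv[...,1],hsv[...,2]
def reg(u0,u1,v0,v1,zl,zh,extra=None,pl=1):
    m=np.zeros(d.shape,bool); m[v0:v1,u0:u1]=1; m&=(P[...,2]>zl)&(P[...,2]<zh)
    if extra is not None: m&=extra
    q=P[m]; r=cv2.minAreaRect(q[:,:2].astype(np.float32)*1000)
    print(len(q),'rect c',np.round(r[0],1),'size',np.round(r[1],1),'ang',round(r[2],1),'zmed',q[:,2].mean().round(4), 'mean',q[:,:2].mean(0).round(4)); return q
blue=(H>100)&(H<125)&(S>130)&(V>60)
print('grip');reg(250,290,195,235,.140,.165)
print('base');reg(235,305,185,265,.008,.025)
print('carrier');reg(235,305,185,265,.06,.09)
print('carrier blue');reg(235,305,185,265,.06,.09,blue)
print('sample');reg(235,305,185,265,.072,.084)
print('rest');reg(110,165,195,250,.003,.025)
print('ring');reg(110,165,195,250,.003,.03,(S<40)&(V>120))
print('tray');reg(305,380,145,205,-.01,.03,(H>20)&(H<35)&(S>130))
print('nest');reg(175,230,125,190,.003,.05)
print('nestcorn');reg(175,230,125,190,.03,.05)
print('nestblock');reg(175,230,125,190,.02,.03,(V>90)&(S<60))
print('dock all');reg(355,430,210,295,.005,.065)
print('dock fins');reg(355,430,210,295,.028,.04)
print('fan');reg(355,430,210,295,.045,.065)
print('toe');reg(250,300,135,185,.006,.06)
print('gauge');reg(310,355,235,280,.006,.03)
E
python3 m.py
python3 - <<'E'
import cv2,numpy as np
t=cv2.imread('pics/top0.png');s=cv2.imread('pics/side0.png')
a=cv2.resize(t[185:265,230:310],(400,400),interpolation=3);b=cv2.resize(t[210:290,350:430],(400,400),interpolation=3)
cv2.imwrite('pics/crop.png',np.hstack([a,b]))
E
```

```text
grip
126 rect c [489.5  -3.2] size [27.  24.8] ang 7.9 zmed 0.1504 mean [ 0.489  -0.0034]
base
1294 rect c [488.5 -11.1] size [150.9 100.2] ang 25.7 zmed 0.0149 mean [ 0.4805 -0.016 ]
carrier
532 rect c [490.2  -4.7] size [95.8 60.1] ang 25.3 zmed 0.0679 mean [ 0.4849 -0.0057]
carrier blue
271 rect c [489.7  -5.2] size [75.6 59.7] ang 25.3 zmed 0.0638 mean [ 0.4875 -0.0058]
sample
146 rect c [483.3  -6. ] size [56.4 43.6] ang 22.8 zmed 0.0766 mean [ 0.4784 -0.0048]
rest
1063 rect c [453.5 329.3] size [142.2 140.9] ang 9.5 zmed 0.0095 mean [0.4504 0.3289]
ring
375 rect c [453.5 329.3] size [142.2 140.9] ang 9.5 zmed 0.0103 mean [0.4525 0.3327]
tray
1821 rect c [ 644.2 -178.7] size [104.2 130. ] ang 19.8 zmed 0.0054 mean [ 0.6439 -0.1784]
nest
1542 rect c [646.7 192.2] size [179.7 145.5] ang 8.5 zmed 0.0134 mean [0.6395 0.1892]
nestcorn
107 rect c [639.5 189.1] size [101.7  83.8] ang 1.3 zmed 0.0359 mean [0.6391 0.1892]
nestblock
307 rect c [640.2 200.7] size [63.2 59. ] ang 88.5 zmed 0.0261 mean [0.6396 0.1891]
dock all
1899 rect c [ 469.6 -325.3] size [180.7 201.5] ang 89.0 zmed 0.0178 mean [ 0.4543 -0.3236]
dock fins
257 rect c [ 469.5 -317.8] size [125.1  40.8] ang 28.4 zmed 0.0326 mean [ 0.4523 -0.3262]
fan
154 rect c [ 517.  -294.3] size [19.9 45.1] ang 28.4 zmed 0.0535 mean [ 0.5166 -0.2935]
toe
651 rect c [656.7   8.2] size [77.3 94.1] ang 27.9 zmed 0.0382 mean [0.6559 0.0032]
gauge
555 rect c [ 415.7 -174.8] size [ 80.3 100.5] ang 81.2 zmed 0.0169 mean [ 0.4213 -0.1713]
```

View pics/crop.png

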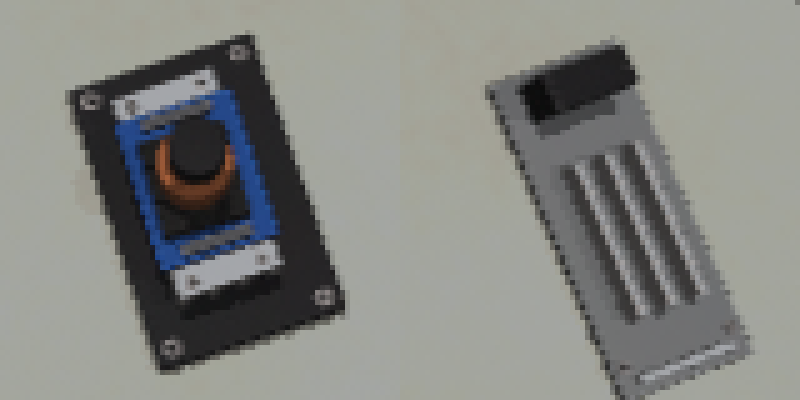

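```bash
cat > m2.py <<'E'
exec(open('m.py').read().split("print('grip')")[0])
def box(u0,u1,v0,v1,zl,zh,c,a,extra=None):
    m=np.zeros(d.shape,bool); m[v0:v1,u0:u1]=1; m&=(P[...,2]>zl)&(P[...,2]<zh)
    if extra is not None:m&=extra
    q=P[m]; a=np.radians(a); w=(q[:,:2]-c)@np.array([[np.cos(a),-np.sin(a)],[np.sin(a),np.cos(a)]])*1000
    return w,q
c=np.array([.4501,-.3304])
for ang in (25,27,28.4,30):
  w,q=box(355,430,210,295,.026,.040,c,ang); k=abs(w[:,0])<38; w=w[k]
  h,e=np.histogram(w[:,1],np.arange(-30,31,2)); print(ang,h)
w,q=box(355,430,210,295,.008,.060,c,28.4); k=(abs(w[:,0])<95)&(abs(w[:,1])<60)
r=cv2.minAreaRect(q[k][:,:2].astype(np.float32)*1000); print('dock body',r)
w,q=box(355,430,210,295,.014,.024,c,28.4); k=(w[:,0]<-50); print('stop',w[k].mean(0),w[k].min(0),w[k].max(0))
q=P[195:250,110:165].reshape(-1,3); q=q[(q[:,2]>.015)&(q[:,2]<.03)&(np.hypot(*(q[:,:2]-[.4525,.331]).T)<.06)]
A=np.c_[q[:,:2],np.ones(len(q))]; s=np.linalg.lstsq(A,(q[:,:2]**2).sum(1),rcond=None)[0]; cc=s[:2]/2; print('ring',cc,np.sqrt(s[2]+cc@cc),len(q))
q=P[195:250,110:165].reshape(-1,3); q=q[(q[:,2]>.004)&(np.hypot(*(q[:,:2]-[.4525,.331]).T)<.046)]; print('disc',cv2.minEnclosingCircle(q[:,:2].astype(np.float32)*1000))
print('tray');reg(305,380,145,205,.009,.02,(H>20)&(H<35)&(S>130));
print('hs slab');reg(240,300,190,260,.047,.062,(S<60)&(V>140))
q=P[190:260,240:300].reshape(-1,3)
print('carr+slab');reg(235,305,185,265,.045,.09)
gm=P[235:280,310:355].reshape(-1,3); gm=gm[(gm[:,2]>.013)&(gm[:,2]<.03)]; print('gauge',gm[:,:2].min(0),gm[:,:2].max(0))
E
python3 m2.py
```

```text
25 [ 0  0  0  0  0  1 16 23 33 12  1  0  0  4 12 31 29  8  2  0  0  1 13 26
 36 11  0  0  0  0]
27 [ 0  0  0  0  0  0 13 25 37 10  0  0  0  1 20 22 36  6  0  0  0  0 14 29
 39  5  0  0  0  0]
28.4 [ 0  0  0  0  0  1 12 27 34 11  0  0  0  1 19 21 37  7  0  0  0  0 16 26
 34 10  0  0  0  0]
30 [ 0  0  0  0  0  3 12 23 34 14  0  0  0  3 16 26 32  8  0  0  0  1 15 31
 29 10  0  0  0  0]
dock body ((456.2667236328125, -325.0480651855469), (167.66165161132812, 71.14033508300781), 27.673221588134766)
stop [-6.68852846e+01  1.10009092e-02] [-73.35010391 -26.70634637] [-50.60237379  35.97126081]
ring [0.44983412 0.32833125] 0.028758620191781315 184
disc ((450.3547058105469, 330.2133483886719), 43.75458908081055)
tray
291 rect c [ 642.5 -176.5] size [102.5 124.8] ang 19.8 zmed 0.0136 mean [ 0.6416 -0.179 ]
hs slab
174 rect c [489.2  -5.2] size [101.5  50.2] ang 26.5 zmed 0.0549 mean [ 0.4845 -0.0083]
carr+slab
793 rect c [489.2  -5.2] size [104.   60.3] ang 25.7 zmed 0.0638 mean [ 0.4843 -0.0063]
gauge [ 0.38332389 -0.2148882 ] [ 0.4581806  -0.13740505]
```

```bash
cat >> h.py <<'E'
def go(x,y,z,jaw=None):
    s=manip.observe(); M=rot(s['eef_rot']); v=M.T@(np.array([x,y,z])-s['eef_pos'])*1000
    j=np.degrees(np.arctan2(M[1,1],M[0,1])); t=0 if jaw is None else -((jaw-j+90)%180-90)
    print('tcp',s['eef_pos'].round(4),'jaw',round(j,1),'j6',s['joint_pos'][5].round(2),'shift',v.round(1),'twist',round(np.radians(t),3),'w',s['width'].round(4),'F',s['wrist_force'].round(1),'t',s['time'].round(1))
E
python3 -c "
from h import *
go(.489,-.0034,.20)"
```

```text
Traceback (most recent call last):
  File "h.py", line 16, in go
    print('tcp',s['eef_pos'].round(4),'jaw',round(j,1),'j6',s['joint_pos'][5].round(2),'shift',v.round(1),'twist',round(np.radians(t),3),'w',s['width'].round(4),'F',s['wrist_force'].round(1),'t',s['time'].round(1))
                                                                                                                                             ^^^^^^^^^^^^^^^^
AttributeError: 'float' object has no attribute 'round'
```

```bash
sed -i "s/s\['width'\].round(4)/round(s['width'],4)/;s/s\['time'\].round(1)/round(s['time'],1)/" h.py
python3 -c "
from h import *
go(.489,-.0034,.20)"
```

```text
tcp [0.2129 0.5336 0.2305] jaw 68.2 j6 -0.21 shift [-455.5 -396.4   30.9] twist 0.0 w 0.0857 F [-0.3 -0.9  0.4] t 0.1
```

>>> servo_tool(targets=[[80,-38,-33,0,0],[80,-76,-66,0,0],[80,-114,-99,0,0],[80,-152,-132,0,0],[80,-190,-165,0,0],[80,-228,-198,0,0],[80,-266,-231,0,0],[80,-304,-264,0,0]])

```text
time: 1.15
eef_pos: [0.3977, 0.1742, 0.2307]
eef_rot: [-0.0, 0.189, 0.982, -0.001]
wrist_force: [0.6, 0.1, -1.6]
width: 0.0794
```

```bash
python3 -c "
from h import *
go(.489,-.0034,.19)"
```

```text
tcp [0.3977 0.1742 0.2307] jaw 68.2 j6 -1.06 shift [-150.6 -131.1   40.8] twist 0.0 w 0.0794 F [ 0.6  0.1 -1.6] t 1.1
```

>>> servo_tool(targets=[[70,-38,-33,0,0],[70,-76,-66,10,0],[70,-114,-99,20,0],[60,-140,-122,30,0],[60,-150.6,-131.1,41,0],[60,-150.6,-131.1,41,0]])

```text
time: 1.9
eef_pos: [0.4881, -0.0032, 0.1886]
eef_rot: [-0.002, 0.189, 0.982, -0.0]
wrist_force: [0.2, 0.6, 0.6]
width: 0.0603
```

```bash
python3 -c "
from h import *
shot('side','side1'); 
go(.489,-.0034,.119)"
```

```text
tcp [ 0.4883 -0.0026  0.1893] jaw 68.2 j6 -1.44 shift [-1.1 -0.4 70.3] twist 0.0 w 0.06 F [0.6 0.3 0.1] t 1.9
```

View pics/side1.png

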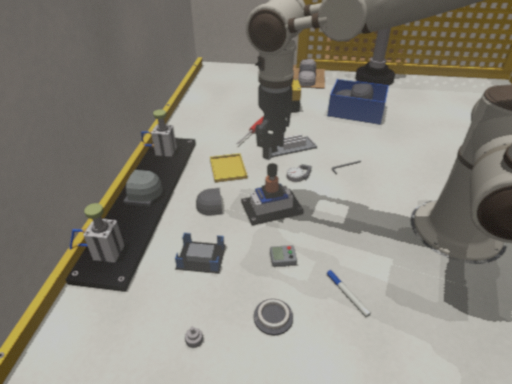

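>>> servo_tool(targets=[[60,-1,0,25,0],[60,-1,0,50,0],[60,-1,0,70,0],[60,-1,0,70,0],[20,-1,0,70,0],[20,-1,0,70,0],[20,-1,0,70,0],[20,-1,0,70,0]], grip_force=40)

```text
time: 2.95
eef_pos: [0.49, -0.0035, 0.1207]
eef_rot: [0.0, 0.189, 0.982, -0.001]
wrist_force: [-1.6, -2.1, 6.4]
width: 0.0266
```

```bash
python3 -c "
from h import *
go(.450,.330,.21)"
```

```text
tcp [ 0.49   -0.0035  0.1207] jaw 68.2 j6 -1.44 shift [160.8 294.8 -89.7] twist 0.0 w 0.0266 F [-1.6 -2.1  6.4] t 3.0
```

>>> servo_tool(targets=[[20,0,0,-8,0],[20,0,0,-25,0],[20,0,0,-50,0],[20,0,0,-75,0],[20,5,10,-90,0],[20,20,37,-90,0],[20,40,74,-90,0],[20,60,111,-90,0]])

```text
time: 3.95
eef_pos: [0.4747, 0.1238, 0.2106]
eef_rot: [-0.0, 0.189, 0.982, -0.0]
wrist_force: [0.7, 0.4, -3.8]
width: 0.0269
```

```bash
python3 -c "
from h import *
go(.450,.330,.10)"
```

```text
tcp [0.4747 0.1238 0.2106] jaw 68.2 j6 -1.18 shift [ 99.4 182.5 110.5] twist 0.0 w 0.0269 F [ 0.7  0.4 -3.8] t 4.0
```

>>> servo_tool(targets=[[20,20,37,0,0],[20,40,74,0,0],[20,60,111,0,0],[20,80,147,0,0],[20,95,174,10,0],[20,99.4,182,40,0],[20,99.4,182,80,0],[20,99.4,182,110,0]])

```text
time: 4.95
eef_pos: [0.448, 0.3301, 0.0985]
eef_rot: [-0.002, 0.188, 0.982, -0.001]
wrist_force: [-0.0, 0.1, -4.0]
width: 0.027
```

```bash
python3 -c "
from h import *
p,d=shot('top'); q,e=shot('side')
a=cv2.resize(p[180:260,97:177],(400,400),interpolation=3);b=cv2.resize(q[250:350,220:320],(400,400),interpolation=3)
cv2.imwrite('pics/rest1.png',np.hstack([a,b])[:,:,::-1])
go(.450,.3293,.052)"
```

```text
tcp [0.4458 0.3287 0.0963] jaw 68.3 j6 -0.77 shift [-4.   2.4 44.2] twist 0.0 w 0.0268 F [-1.  -0.4 -4.7] t 5.0
```

View pics/rest1.png

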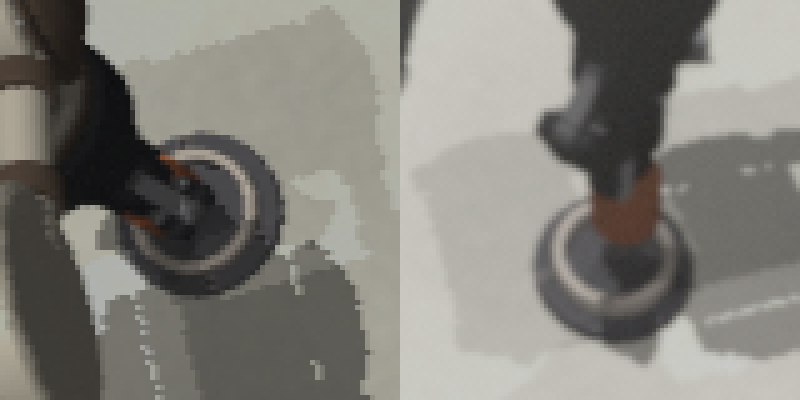

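>>> servo_tool(targets=[[20,-4,2.4,10,0],[20,-4,2.4,22,0],[20,-4,2.4,34,0],[20,-4,2.4,40,0],[20,-4,2.4,42,0],[20,-4,2.4,43.5,0],[20,-4,2.4,44,0],[20,-4,2.4,44,0]])

```text
time: 6.05
eef_pos: [0.4502, 0.3294, 0.0525]
eef_rot: [-0.004, 0.189, 0.982, -0.003]
wrist_force: [-1.2, -0.1, -3.4]
width: 0.0263
```

```bash
python3 -c "
from h import *
go(.450,.3293,.0515)"
```

```text
tcp [0.4502 0.3294 0.0525] jaw 68.3 j6 -0.78 shift [ 0.1 -0.1  1. ] twist 0.0 w 0.0263 F [-1.2 -0.1 -3.4] t 6.0
```

>>> servo_tool(targets=[[20,0,0,0.8,0],[20,0,0,1.6,0],[20,0,0,1.6,0],[50,0,0,1.6,0],[50,0,0,1.6,0],[50,0,0,1.6,0],[50,0,0,-10,0],[50,0,0,-30,0]])

```text
time: 7.05
eef_pos: [0.45, 0.3293, 0.0828]
eef_rot: [-0.005, 0.189, 0.982, -0.003]
wrist_force: [1.2, 0.4, -0.6]
width: 0.0502
```

```bash
python3 -c "
from h import *
go(.4895,-.0048,.17,-64.5)"
```

```text
tcp [0.45   0.3293 0.0828] jaw 68.3 j6 -0.78 shift [-159.8 -296.4  -86.1] twist -0.825 w 0.0502 F [ 1.2  0.4 -0.6] t 7.0
```

>>> servo_tool(targets=[[60,0,0,-40,0],[60,0,0,-90,0.18],[60,-20,-37,-90,0.36],[60,-40,-74,-90,0.54],[60,-60,-111,-90,0.72],[60,-80,-148,-90,0.9],[60,-100,-185,-90,1.08],[60,-120,-222,-90,1.26]])

```text
time: 8.05
eef_pos: [0.4805, 0.0777, 0.1746]
eef_rot: [-0.001, 0.733, 0.68, -0.005]
wrist_force: [0.1, 0.8, -0.1]
width: 0.06
```

```bash
python3 -c "
from h import *
p,d=shot('top')
P=cloud('top',d)[195:250,110:165].reshape(-1,3); q=P[(P[:,2]>.065)&(P[:,2]<.1)]; print('weight top',len(q),q.mean(0) if len(q) else '')
go(.4895,-.0048,.15,-64.5)"
```

```text
weight top 126 [0.44993822 0.32779983 0.08108557]
tcp [0.4813 0.0735 0.1747] jaw -4.8 j6 -0.01 shift [-77.2  14.9  25.3] twist 1.043 w 0.0599 F [ 1.7 -3.7  0.6] t 8.1
```

>>> servo_tool(targets=[[60,-20,4,0,0.18],[60,-40,8,0,0.36],[60,-60,12,5,0.54],[60,-77,15,15,0.72],[60,-77,15,25,0.9],[60,-77,15,25,1.043],[60,-77,15,25,1.043]])

```text
time: 8.98
eef_pos: [0.4899, -0.0046, 0.1509]
eef_rot: [0.003, 0.975, 0.222, -0.005]
wrist_force: [-0.2, -0.4, -0.4]
width: 0.06
```

```bash
python3 -c "
from h import *
p,d=shot('top'); q,e=shot('side')
a=cv2.resize(p[180:260,227:307],(400,400),interpolation=3);b=cv2.resize(q[130:230,220:320],(400,400),interpolation=3)
cv2.imwrite('pics/samp1.png',np.hstack([a,b])[:,:,::-1])
go(.4895,-.0048,.0645,-64.5)"
```

```text
tcp [ 0.49   -0.0046  0.1509] jaw -64.3 j6 0.88 shift [ 0.4 -0.4 86.4] twist 0.003 w 0.0599 F [-0.1  0.1  0.3] t 9.1
```

View pics/samp1.png

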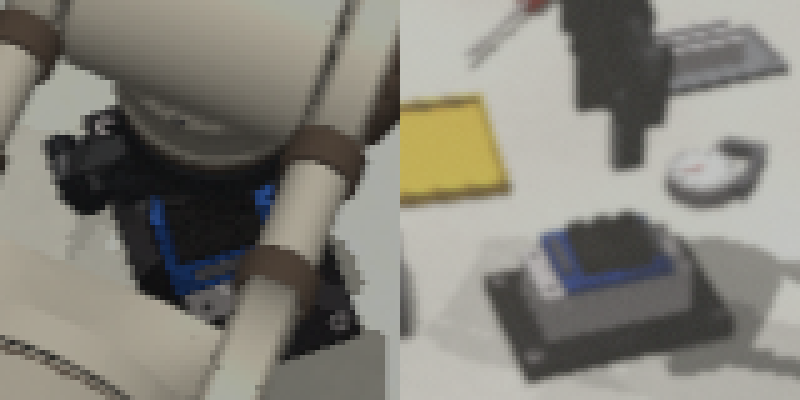

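>>> servo_tool(targets=[[60,0.4,-0.4,30,0.003],[60,0.4,-0.4,60,0.003],[60,0.4,-0.4,76,0.003],[60,0.4,-0.4,84,0.003],[60,0.4,-0.4,86,0.003],[35,0.4,-0.4,86,0.003],[35,0.4,-0.4,86,0.003],[35,0.4,-0.4,86,0.003]], grip_force=30)

```text
time: 10.07
eef_pos: [0.4905, -0.0049, 0.0659]
eef_rot: [0.004, 0.975, 0.221, -0.003]
wrist_force: [0.0, 0.6, 4.3]
width: 0.0433
```

```bash
python3 -c "
from h import *
go(.6425,-.1765,.11)"
```

```text
tcp [ 0.4905 -0.0049  0.0659] jaw -64.5 j6 0.88 shift [ 63.  220.5 -43.3] twist 0.0 w 0.0433 F [0.  0.6 4.3] t 10.1
```

>>> servo_tool(targets=[[35,0,0,-8,0],[35,0,0,-25,0],[35,0,0,-45,0],[35,8,28,-55,0],[35,22,77,-55,0],[35,37,129,-55,0],[35,51,178,-55,0],[35,63,220,-50,0.07]])

```text
time: 11.08
eef_pos: [0.6439, -0.1778, 0.1184]
eef_rot: [0.004, 0.983, 0.185, -0.002]
wrist_force: [0.8, 0.1, -0.4]
width: 0.0431
```

```bash
python3 -c "
from h import *
p,d=shot('side','side2')
go(.6425,-.1765,.0085,-68)"
```

```text
tcp [ 0.6456 -0.182   0.117 ] jaw -68.9 j6 0.76 shift [ -0.3  -7.4 108.5] twist -0.017 w 0.0434 F [-3.2 -2.2  1. ] t 11.1
```

View pics/side2.png

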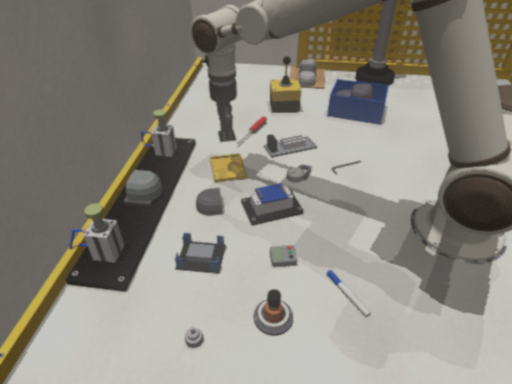

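Sample is held at (227,135) above the tray (228,167); weight stands in its ring at (274,312). Lowering.

>>> servo_tool(targets=[[35,0,-7,25,0],[35,0,-7,55,0],[35,0,-7,80,0],[35,0,-7,96,0],[35,0,-7,103,0],[35,0,-7,107,0],[35,0,-7,109,0],[35,0,-7,109,0]])

```text
time: 12.12
eef_pos: [0.6433, -0.1769, 0.0085]
eef_rot: [0.006, 0.983, 0.183, -0.002]
wrist_force: [-0.1, -0.5, 0.2]
width: 0.0433
```

```bash
python3 -c "
from h import *
go(.6425,-.1765,.0068)"
```

```text
tcp [ 0.6433 -0.1769  0.0085] jaw -68.9 j6 0.77 shift [-0.6 -0.7  1.7] twist 0.0 w 0.0433 F [-0.1 -0.5  0.2] t 12.1
```

>>> servo_tool(targets=[[35,0,0,1,0],[35,0,0,2,0],[35,0,0,2,0],[55,0,0,2,0],[55,0,0,2,0],[55,0,0,2,0],[55,0,0,-15,0],[55,0,0,-45,0]])

```text
time: 13.12
eef_pos: [0.6426, -0.176, 0.0538]
eef_rot: [0.005, 0.983, 0.183, -0.002]
wrist_force: [1.6, -1.1, 0.3]
width: 0.0552
```

```bash
python3 -c "
from h import *
go(.4895,-.0052,.13,-64.7)"
```

```text
tcp [ 0.6426 -0.176   0.0538] jaw -68.9 j6 0.77 shift [ -82.  -213.6  -77.8] twist -0.074 w 0.0552 F [ 1.6 -1.1  0.3] t 13.1
```

>>> servo_tool(targets=[[70,0,0,-40,0],[70,-8,-20,-78,0],[75,-27,-70,-78,-0.02],[80,-45,-120,-78,-0.04],[82,-64,-168,-78,-0.074],[82,-82,-213.6,-78,-0.074],[82,-82,-213.6,-78,-0.074],[82,-82,-213.6,-78,-0.074]])

```text
time: 14.12
eef_pos: [0.4905, -0.0056, 0.1315]
eef_rot: [0.006, 0.976, 0.219, -0.001]
wrist_force: [0.6, 0.1, -0.7]
width: 0.0823
```

```bash
python3 -c "
from h import *
p,d=shot('top'); m=cloud('top',d); 
h=cv2.cvtColor(p,cv2.COLOR_RGB2HSV).astype(int)
k=np.zeros(d.shape,bool);k[145:205,305:380]=1;k&=(h[...,2]<90)&(m[...,2]<.05); q=m[k]
print('sample',len(q),q.mean(0),cv2.minAreaRect(q[:,:2].astype(np.float32)*1000) if len(q)>5 else '')
go(.4895,-.0052,.042,-64.7)"
```

```text
sample 400 [ 0.63777608 -0.17697699  0.01373547] ((640.7294921875, -175.92330932617188), (100.13774108886719, 121.58269500732422), 19.30304527282715)
tcp [ 0.4908 -0.006   0.1314] jaw -64.7 j6 0.88 shift [-0.3 -2.2 89.4] twist -0.001 w 0.0822 F [-0.2 -0.4 -0.4] t 14.2
```

>>> servo_tool(targets=[[82,-0.3,-2,30,0],[82,-0.3,-2,55,0],[82,-0.3,-2,75,0],[82,-0.3,-2,86,0],[82,-0.3,-2,89.5,0],[50,-0.3,-2,89.5,0],[50,-0.3,-2,89.5,0],[50,-0.3,-2,89.5,0]], grip_force=40)

```text
time: 15.18
eef_pos: [0.4907, -0.0057, 0.043]
eef_rot: [0.007, 0.976, 0.219, -0.0]
wrist_force: [0.7, -1.0, 3.9]
width: 0.0587
```

```bash
python3 -c "
from h import *
q,e=shot('side')
cv2.imwrite('pics/carr1.png',cv2.resize(q[130:230,220:320],(500,500),interpolation=3)[:,:,::-1])
go(.6395,.1891,.13,-88.7)"
```

```text
tcp [ 0.4907 -0.0057  0.043 ] jaw -64.7 j6 0.89 shift [ 217.4 -111.5  -89.3] twist 0.418 w 0.0589 F [-0.1 -0.9  4.7] t 15.2
```

View pics/carr1.png

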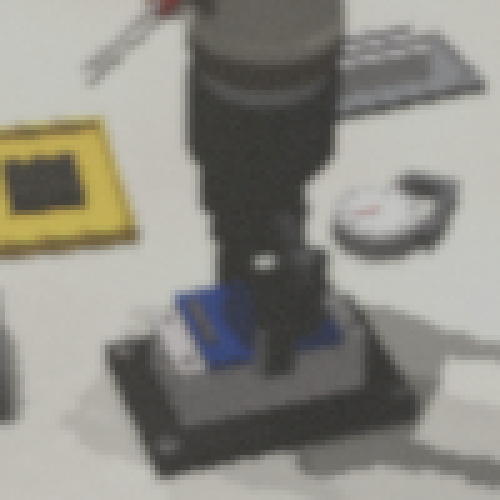

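>>> servo_tool(targets=[[50,0,0,-8,0],[50,0,0,-25,0],[50,0,0,-50,0],[50,0,0,-80,0],[50,30,-15,-89,0.07],[50,75,-39,-89,0.17],[50,125,-64,-89,0.28],[50,175,-90,-89,0.38]])

```text
time: 16.23
eef_pos: [0.6115, 0.153, 0.1315]
eef_rot: [0.007, 1.0, 0.029, 0.001]
wrist_force: [1.0, -1.2, -1.0]
width: 0.0591
```

```bash
python3 -c "
from h import *
go(.6395,.1891,.08,-88.7)"
```

```text
tcp [0.6115 0.153  0.1315] jaw -86.7 j6 1.58 shift [ 29.9 -35.1  51.1] twist 0.035 w 0.0591 F [ 1.  -1.2 -1. ] t 16.2
```

>>> servo_tool(targets=[[50,15,-17,0,0.02],[50,30,-35,10,0.035],[50,30,-35,40,0.035],[50,30,-35,50,0.035],[50,30,-35,50,0.035]])

```text
time: 16.85
eef_pos: [0.6388, 0.1888, 0.0808]
eef_rot: [0.007, 1.0, 0.011, 0.001]
wrist_force: [0.4, 0.8, -1.4]
width: 0.0588
```

```bash
python3 -c "
from h import *
p,d=shot('top'); q,e=shot('side')
a=cv2.resize(p[115:195,160:240],(400,400),interpolation=3);b=cv2.resize(q[190:290,150:250],(400,400),interpolation=3)
cv2.imwrite('pics/nest1.png',np.hstack([a,b])[:,:,::-1])
m=cloud('top',d); h=cv2.cvtColor(p,cv2.COLOR_RGB2HSV).astype(int)
k=np.zeros(d.shape,bool);k[105:205,150:250]=1;k&=(h[...,0]>100)&(h[...,0]<125)&(h[...,1]>130)&(m[...,2]>.07)&(m[...,2]<.12);w=m[k];print(len(w),w[:,2].mean(),cv2.minAreaRect(w[:,:2].astype(np.float32)*1000))
go(.6395,.1891,.0155,-88.7)"
```

```text
97 0.10054704937340213 ((618.761474609375, 168.52871704101562), (39.033756256103516, 15.664505958557129), 2.8683621883392334)
tcp [0.6402 0.1889 0.0826] jaw -88.7 j6 1.67 shift [-1.  -1.1 67.1] twist -0.001 w 0.0592 F [ 0.7 -0.2 -0.8] t 16.9
```

View pics/nest1.png

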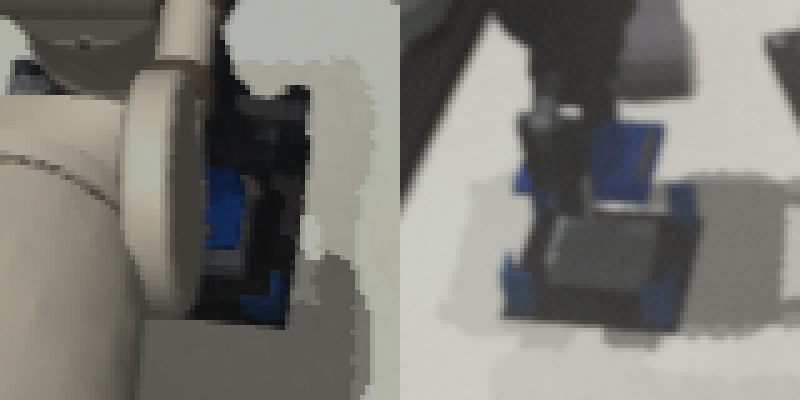

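```bash
python3 -c "
from h import *
for n,(v0,v1,u0,u1) in {'top':(105,205,150,250),'side':(190,290,150,260)}.items():
  p,d=shot(n); m=cloud(n,d); h=cv2.cvtColor(p,cv2.COLOR_RGB2HSV).astype(int)
  k=np.zeros(d.shape,bool);k[v0:v1,u0:u1]=1;k&=(h[...,0]>100)&(h[...,0]<125)&(h[...,1]>130)&(m[...,2]>.075)&(m[...,2]<.125);w=m[k]
  A=np.c_[w[:,:2]-[.64,.189],np.ones(len(w))];s=np.linalg.lstsq(A,w[:,2],rcond=None)[0];r=w[:,2]-A@s;g=abs(r)<.004
  s=np.linalg.lstsq(A[g],w[g,2],rcond=None)[0];print(n,len(w),g.sum(),s,w[:,:2].min(0),w[:,:2].max(0),r.std())
print(rot(manip.observe()['eef_rot'])[:,2])
"
```

```text
top 101 96 [0.01431846 0.04866459 0.10370703] [0.60137682 0.16049062] [0.63929123 0.17757136] 0.002277343172415327
side 3 3 [-0.1249681   0.43652666  0.09312686] [0.66818096 0.21130915] [0.67047053 0.21670944] 1.1331166295920986e-17
[ 0.00563162 -0.01283189 -0.99990181]
```

>>> servo_tool(targets=[[50,-1,-1,15,0],[50,-1,-1,33,0],[50,-1,-1,50,0],[50,-1,-1,60,0],[50,-1,-1,64,0],[50,-1,-1,66,0],[50,-1,-1,67,0],[50,-1,-1,67,0]])

```text
time: 18.05
eef_pos: [0.6401, 0.1891, 0.0162]
eef_rot: [0.006, 1.0, 0.011, 0.003]
wrist_force: [-0.0, 0.4, -0.8]
width: 0.059
```

```bash
python3 -c "
from h import *
go(.6395,.1891,.0138,-88.7)"
```

```text
tcp [0.6401 0.1891 0.0162] jaw -88.7 j6 1.67 shift [-0.7 -0.   2.4] twist -0.001 w 0.059 F [-0.   0.4 -0.8] t 18.1
```

>>> servo_tool(targets=[[50,0,0,1,0],[50,0,0,2,0],[50,0,0,2.6,0],[50,0,0,2.6,0],[74,0,0,2.6,0],[74,0,0,2.6,0],[74,0,0,2.6,0],[74,0,0,-10,0]])

```text
time: 19.05
eef_pos: [0.639, 0.1891, 0.0254]
eef_rot: [0.007, 1.0, 0.011, 0.002]
wrist_force: [-0.5, -0.1, -0.1]
width: 0.0738
```

```bash
python3 -c "
from h import *
q,e=shot('side')
cv2.imwrite('pics/nest2.png',cv2.resize(q[190:290,150:250],(400,400),interpolation=3)[:,:,::-1])
go(.4890,-.0053,.13,-64.4)"
```

```text
tcp [0.641  0.1894 0.0285] jaw -88.7 j6 1.67 shift [-155.5  192.6 -100.4] twist -0.425 w 0.0739 F [1.7 0.9 1.3] t 19.1
```

View pics/nest2.png

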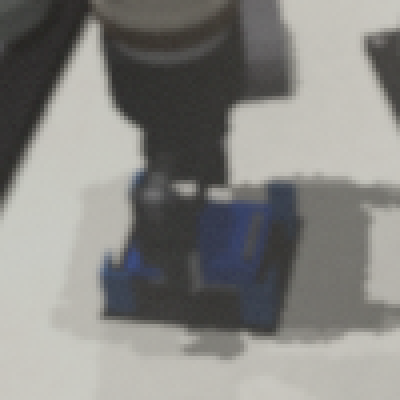

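>>> servo_tool(targets=[[74,0,0,-30,0],[74,0,0,-75,0],[76,-15,19,-110,-0.05],[80,-50,62,-120,-0.15],[80,-85,105,-120,-0.25],[80,-120,149,-120,-0.35],[80,-155.5,192.6,-120,-0.425],[80,-155.5,192.6,-120,-0.425]])

```text
time: 20.1
eef_pos: [0.4873, -0.0072, 0.15]
eef_rot: [0.007, 0.975, 0.22, 0.003]
wrist_force: [0.8, -0.6, 0.5]
width: 0.0801
```

```bash
python3 -c "
from h import *
p,d=shot('top'); m=cloud('top',d); h=cv2.cvtColor(p,cv2.COLOR_RGB2HSV).astype(int)
k=np.zeros(d.shape,bool);k[125:190,175:230]=1;k&=(h[...,0]>100)&(h[...,0]<125)&(h[...,1]>130)&(abs(m[...,2]-.034)<.006);k[...]&=(abs(m[...,0]-.6395)<.034)|(abs(m[...,1]-.189)<.026);w=m[k];print(len(w),w[:,2].mean(),cv2.minAreaRect(w[:,:2].astype(np.float32)*1000))
k=np.zeros(d.shape,bool);k[185:265,235:305]=1;k&=(abs(m[...,2]-.055)<.007);w=m[k]; print('slab visible',len(w), w[:,:2].mean(0),cv2.minAreaRect(w[:,:2].astype(np.float32)*1000) if len(w)>9 else '')
go(.4890,-.0053,.03,-64.4)"
```

```text
588 0.0342203591544988 ((638.4490356445312, 188.61798095703125), (97.89802551269531, 81.1448745727539), 1.8837913274765015)
slab visible 352 [ 0.4670944  -0.00932619] ((469.7335205078125, -14.645687103271484), (60.49077224731445, 51.68821334838867), 26.085254669189453)
tcp [ 0.4887 -0.006   0.1504] jaw -64.5 j6 0.88 shift [ 1.000e-01 -2.400e+00  1.204e+02] twist -0.003 w 0.08 F [-0.6  0.3 -0.1] t 20.1
```

>>> servo_tool(targets=[[80,0,-1,30,0],[80,0,-2,60,0],[80,0,-2.4,90,0],[80,0,-2.4,112,0],[80,0,-2.4,123,0],[40,0,-2.4,124,0],[40,0,-2.4,124,0],[40,0,-2.4,124,0]], grip_force=60)

```text
time: 21.15
eef_pos: [0.4904, -0.0057, 0.0278]
eef_rot: [0.008, 0.975, 0.22, 0.005]
wrist_force: [1.3, -0.1, 2.2]
width: 0.051
```

>>> servo_tool(targets=[[40,0,0,0,0],[40,0,0,0,0]])

```text
time: 21.4
eef_pos: [0.4902, -0.0055, 0.0278]
eef_rot: [0.008, 0.975, 0.22, 0.005]
wrist_force: [-0.2, 0.6, -0.8]
width: 0.0512
```

```bash
python3 -c "
from h import *
go(.4494,-.3291,.11,-62.2)"
```

```text
tcp [ 0.4902 -0.0055  0.0278] jaw -64.6 j6 0.88 shift [-175.3  276.1  -78.5] twist -0.041 w 0.0512 F [-0.2  0.6 -0.8] t 21.4
```

>>> servo_tool(targets=[[40,0,0,-8,0],[40,0,0,-25,0],[40,0,0,-50,0],[40,0,0,-78,0],[40,-20,32,-85,0],[40,-50,79,-85,-0.01],[40,-80,126,-85,-0.02],[40,-110,173,-85,-0.03]])

```text
time: 22.4
eef_pos: [0.4639, -0.2097, 0.1165]
eef_rot: [0.008, 0.972, 0.235, 0.005]
wrist_force: [0.6, -0.1, -3.6]
width: 0.0509
```

```bash
python3 -c "
from h import *
go(.4494,-.3291,.10,-62.2)"
```

```text
tcp [ 0.4639 -0.2097  0.1165] jaw -62.8 j6 0.44 shift [-67.6  99.3  18. ] twist -0.011 w 0.0509 F [ 0.6 -0.1 -3.6] t 22.4
```

>>> servo_tool(targets=[[40,-20,29,0,0],[40,-40,59,5,-0.011],[40,-60,88,12,-0.011],[40,-67.6,99.3,18,-0.011],[40,-67.6,99.3,30,-0.011],[40,-67.6,99.3,30,-0.011],[40,-67.6,99.3,30,-0.011],[40,-67.6,99.3,30,-0.011]])

```text
time: 23.4
eef_pos: [0.45, -0.3288, 0.0884]
eef_rot: [0.009, 0.971, 0.241, 0.006]
wrist_force: [0.2, -0.1, -4.3]
width: 0.051
```

```bash
cat > dk.py <<'E'
from h import *
p,d=shot('top'); q,e=shot('side')
np.savez('/tmp/dk.npz',p=p,d=d,q=q,e=e)
a=cv2.resize(p[210:290,350:430],(400,400),interpolation=3);b=cv2.resize(q[110:180,250:330],(457,400),interpolation=3)
import sys
if len(sys.argv)>1: cv2.imwrite(f'pics/{sys.argv[1]}.png',np.hstack([a,b])[:,:,::-1])
o=manip.observe(); print('tool z',rot(o['eef_rot'])[:,2].round(4))
m=cloud('top',d); k=np.zeros(d.shape,bool);k[200:300,340:440]=1
zt=o['eef_pos'][2]-.0128+.040
h=cv2.cvtColor(p,cv2.COLOR_RGB2HSV).astype(int)
k&=(abs(m[...,2]-zt)<.006)&(h[...,2]>120)&(h[...,1]<60);w=m[k]
print('slab',len(w),w.mean(0).round(4),zt.round(4),cv2.minAreaRect(w[:,:2].astype(np.float32)*1000))
go(.4494,-.3291,.045,-62.2)
E
python3 dk.py dock1
```

```text
tool z [ 0.0149 -0.0145 -0.9998]
slab 124 [ 0.4841 -0.3008  0.1152] 0.1156 ((487.5632629394531, -304.00030517578125), (18.629840850830078, 51.83074188232422), 38.90095520019531)
tcp [ 0.4499 -0.3292  0.0884] jaw -62.2 j6 0.23 shift [-0.7 -1.1 43.4] twist 0.001 w 0.0507 F [-0.5 -0.4 -4.1] t 23.5
```

View pics/dock1.png

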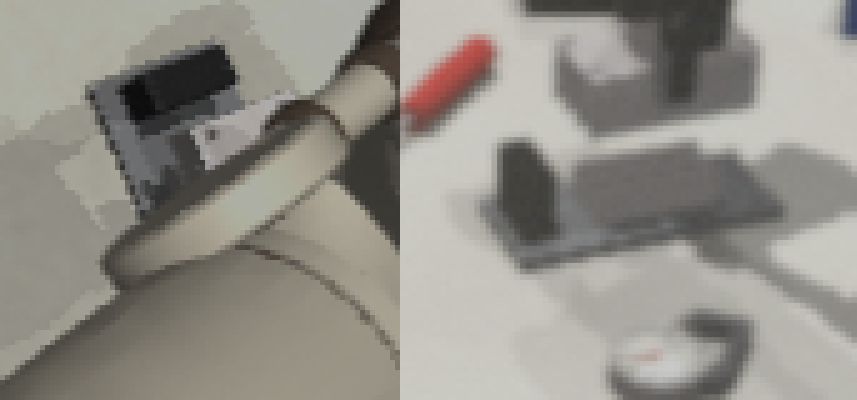

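Run:
```python
from h import *
z=np.load('/tmp/dk.npz'); o=manip.observe()
a=np.radians(27.8); M=np.array([[np.cos(a),-np.sin(a)],[np.sin(a),np.cos(a)]])
for n,pk,dk,(v0,v1,u0,u1) in (('top','p','d',(200,300,340,440)),('side','q','e',(100,190,240,340))):
  m=cloud(n,z[dk]);h=cv2.cvtColor(z[pk],cv2.COLOR_RGB2HSV).astype(int);k=np.zeros(m.shape[:2],bool);k[v0:v1,u0:u1]=1
  k&=(abs(m[...,2]-.1156)<.005)&(h[...,2]>110)&(h[...,1]<50);w=(m[k][:,:2]-[.4494,-.3291])@M*1000
  w=w[(abs(w[:,0])<70)&(abs(w[:,1])<40)]
  for lo in (20,30,40): s=w[(w[:,0]>lo)&(w[:,0]<lo+10)]; print(n,lo,len(s),np.percentile(s[:,1],[0,3,97,100]).round(1) if len(s) else '')
  print('front',np.percentile(w[:,0],[97,100]).round(1))
  # dock fins / fan from the same view
  k=np.zeros(m.shape[:2],bool);k[v0:v1,u0:u1]=1;k&=(m[...,2]>.029)&(m[...,2]<.060);w=(m[k][:,:2]-[.4494,-.3291])@M*1000;s=w[abs(w[:,0])<39]
  print('fins hist',np.histogram(s[:,1],np.arange(-30,31,2))[0]); s=w[(w[:,0]>60)&(w[:,0]<92)];print('fan y',np.percentile(s[:,1],[2,98]),'x',np.percentile(s[:,0],[2,98]))
```

```text
top 20 0 
top 30 34 [ 0.7  1.8 27.5 29.2]
top 40 75 [-21.5 -17.5  27.1  27.9]
front [51.5 52.3]
fins hist [0 0 0 0 0 0 0 0 0 0 0 0 0 0 0 0 0 0 0 0 0 0 1 5 1 0 0 0 0 0]
fan y [-21.55514107  22.32154741] x [66.32962748 85.52544331]
side 20 27 [-23.3 -20.8  27.   27.8]
side 30 28 [-20.7 -20.3  28.5  28.9]
side 40 30 [-24.  -20.   25.5  28. ]
front [48.4 49.7]
fins hist [ 0  0  0  3  0 10  7  8  4  0  0  2  2  4 13  6  2  0  0  0  2  7 10 11
  2  0  0  0  0  0]
fan y [-26.26181914  21.63726425] x [62.41236338 82.19202965]
```

>>> servo_tool(targets=[[40,0,0,10,0],[40,-0.5,0,22,0],[40,-0.7,0,32,0],[40,-0.7,-0.1,38,0],[40,-0.7,-0.1,42,0],[40,-0.7,-0.1,46,0],[40,-0.7,-0.2,50,0],[40,-0.7,-0.2,50,0]])

```text
time: 24.5
eef_pos: [0.4498, -0.3298, 0.0381]
eef_rot: [0.009, 0.971, 0.241, 0.005]
wrist_force: [-0.4, 0.0, -2.5]
width: 0.0508
```

```bash
sed -i 's/\[110:180,250:330\]/[120:190,250:330]/' dk.py; python3 dk.py dock2
```

```text
tool z [ 0.0151 -0.0146 -0.9998]
slab 107 [ 0.484  -0.3019  0.0648] 0.0657 ((485.331298828125, -307.2909240722656), (17.879655838012695, 51.23066711425781), 29.242168426513672)
tcp [ 0.45   -0.3301  0.0385] jaw -62.2 j6 0.23 shift [-0.  -1.  -6.6] twist 0.001 w 0.0508 F [-0.  -0.9 -4.1] t 24.6
```

View pics/dock2.png

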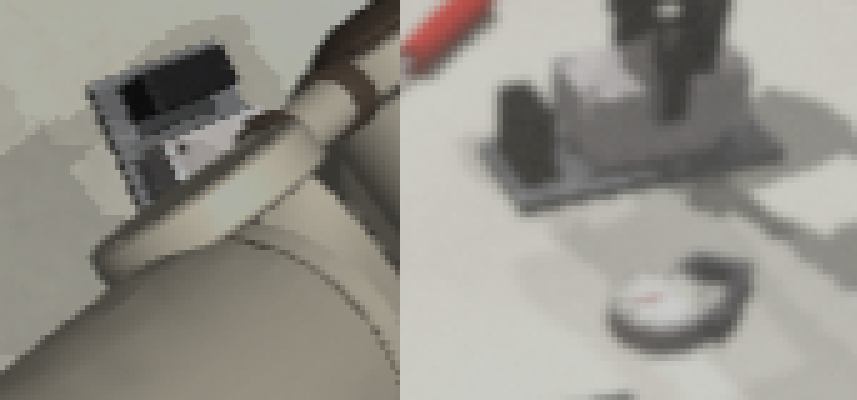

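>>> servo_tool(targets=[[40,0,0,3,0],[40,0,0,6,0],[40,0,0,9,0],[40,0,0,11.5,0],[40,0,0,13,0],[40,0,0,14,0],[40,0,0,14.5,0],[40,0,0,14.5,0]])

```text
time: 25.6
eef_pos: [0.4502, -0.3303, 0.024]
eef_rot: [0.009, 0.971, 0.241, 0.006]
wrist_force: [0.3, 0.6, -3.7]
width: 0.0508
```

```bash
python3 -c "
from h import *
go(.4494,-.3291,.0228,-62.2)"
```

```text
tcp [ 0.4502 -0.3303  0.024 ] jaw -62.2 j6 0.23 shift [-0.2 -1.5  1.2] twist 0.001 w 0.0508 F [ 0.3  0.6 -3.7] t 25.6
```

>>> servo_tool(targets=[[40,0,0,0.7,0],[40,0,0,1.4,0],[40,0,0,1.8,0],[40,0,0,1.8,0],[66,0,0,1.8,0],[66,0,0,1.8,0],[66,0,0,1.8,0],[66,0,0,0,0]])

```text
time: 26.6
eef_pos: [0.4502, -0.3303, 0.024]
eef_rot: [0.009, 0.971, 0.241, 0.006]
wrist_force: [0.8, 0.2, -1.2]
width: 0.0657
```

>>> servo_tool(targets=[[66,0,0,-15,0],[66,0,0,-45,0],[66,0,0,-90,0],[66,0,0,-140,0],[66,0,-50,-160,0],[66,0,-110,-160,0],[66,0,-170,-160,0],[66,0,-230,-160,0]])

```text
time: 27.6
eef_pos: [0.3396, -0.1233, 0.1802]
eef_rot: [0.01, 0.971, 0.24, 0.006]
wrist_force: [-0.2, 1.4, 0.4]
width: 0.0661
```

Run:
```python
from h import *
p,d=shot('top','top9'); q,e=shot('side'); m=cloud('top',d)
a=np.radians(27.8); M=np.array([[np.cos(a),-np.sin(a)],[np.sin(a),np.cos(a)]])
k=np.zeros(d.shape,bool);k[200:300,340:440]=1;k&=(m[...,2]>.043)&(m[...,2]<.06)
w=(m[k][:,:2]-[.4494,-.3291])@M*1000; g=(w[:,0]<60); print('slab',g.sum(),'z',m[k][g][:,2].mean(),cv2.minAreaRect(w[g].astype(np.float32)))
A=np.c_[w[g],np.ones(g.sum())];print('slope',np.linalg.lstsq(A,m[k][g][:,2]*1000,rcond=None)[0])
h=cv2.cvtColor(p,cv2.COLOR_RGB2HSV).astype(int);k=np.zeros(d.shape,bool);k[145:205,305:380]=1;k&=(h[...,2]<75)&(abs(m[...,2]-.017)<.006);w=m[k]; print('sample',len(w),w.mean(0))
go(.45,-.33,.1)
```

```text
slab 961 z 0.04966723459180323 ((-0.07499313354492188, 1.2339553833007812), (103.83723449707031, 54.177825927734375), 0.9676411151885986)
slope [ 3.89900125e-03 -5.34878726e-03  4.96800154e+01]
sample 285 [ 0.63998964 -0.17490276  0.01624889]
tcp [ 0.3378 -0.1204  0.1786] jaw -62.0 j6 0.4 shift [ -0.  236.3  83. ] twist 0.0 w 0.0659 F [ 0.2 -0.7 -1. ] t 27.7
```

View pics/top9.png

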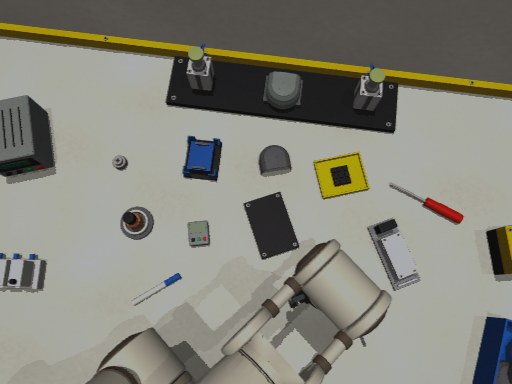

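>>> servo_tool(targets=[[66,0,0,0,0],[66,0,0,0,0]])

```text
time: 27.95
eef_pos: [0.3384, -0.1212, 0.1794]
eef_rot: [0.009, 0.97, 0.242, 0.006]
wrist_force: [0.5, -0.3, -0.2]
width: 0.0661
```

```bash
python3 -c "
from h import *
print(np.abs(manip.observe()['dq']).max()); print(workorder.job_done())"
```

```text
0.021268181565177208
the job is handed in; nothing more can be done
None
```

I took the stack apart from the top down and put all four parts in their places. I handed the job in at about 28 s of the 141 s allowed; no verdict is reported.

What my last checks showed, all from the cameras and good to about 2 mm:

| Part | Last check |
|---|---|
| Weight | Standing in its ring, about 2 mm off centre; top at 81 mm (82 mm expected) |
| Sample | Flat in the yellow tray, about 3 mm off centre |
| Carrier | Between the four corners; surface at 34.2 mm (34 mm expected) |
| Cooling block | Home in the dock: top at 49.7 mm (50 mm expected), level, about 1 mm off across the fins, 0 mm along, 1° yaw |

- **Bystanders:** the toe cap sits where it was in the final top picture. The arm hid the dial gauge in that picture. I last saw the gauge while lowering the block, looking undisturbed, and no later contact showed in the forces.
- **Tool tilt:** the tool ended up tilted by about 1.2°, a drift I could not correct with the moves available. The block still measured level after release.

No check failed or disagreed.

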